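# Squash a root-tip slide: run it in, release the catch, hold the press lever

## Task

Press the specimen slide in the small bench press: first slide its carriage by the black knob all the way in under the ram to its end stop, then flip the safety catch over, away from the lever, as far as it goes, and then pull the lever by its black crossbar fully over towards the robot's side of the press, against its spring, until it stops. Finish holding the lever there with the gripper: do not let go, as it springs back. Leave everything else on the bench where it is.

Things in the scene. Friction and masses are not known exactly. Their poses are not given: they have to be found in the camera images.
- press: Grey bench press, fixed, base 20 mm thick. Origin on the bench in line with column and ram; x to its back (away from the robot), y left along the carriage track, z up. In mm: base x -90..90, y -170..60; track x -45..45, y 60..250; column x -10..50, y -35..0, top z 110; head x -13..37, y 0..65, z 75..110; ram rod at x 0, y 40, top z 127. All its parts lie along these axes.
- carriage (a joint): Slide carriage: aluminium plate carrying a glass microscope slide, running along the press's -y (towards the column). Value in m: 0 = pulled out, 0.080 = end stop, slide under the ram. Friction about 2 N, stays where left.
- carriage_knob (a point): Centre of the top of the carriage's upright round black knob, 24 mm in diameter and 45 mm tall; top 76 mm and foot 31 mm above the bench (top of the carriage plate; two steel rails of top 28 mm beside it). It moves with the carriage; at the end stop it is at x 0, y 130 mm of the press.
- catch (a joint): Safety catch: steel arm hinged about the press's x, at the right front of the press. In rad: 0 = leaning 0.8 from upright to the left (+y of the press), its rod in front of the lever's shaft, blocking it; 1.6 = flipped over, leaning 0.8 to the right (-y), lever free. Starts at 0 to 0.15. Light friction (1 to 2 N at the tip), stays where left.
- catch_hinge (a point): Centre of the catch's hinge axis, 45 mm above the bench, at x -50, y -100 mm of the press. A bearing block of top 54 mm stands at x -77..-63 beside it.
- catch_tip (a point): Outer end of the catch's arm, 62 mm from the hinge (88 mm above the bench at 0 and 1.6, 107 mm upright). The arm is a flat steel bar 22 mm wide (x), 8 mm thick; at its end a steel rod of 12 mm diameter lies along x, from 11 mm in front of this point to 56 mm behind it. Shut fingers can push it over from its left, where the space before the column is free.
- lever (a joint): Press lever: steel bar on a hinge that lies along the press's y. Value in rad: 0 = leaning back 0.4 rad (+x of the press), 0.8 = end stop, leaning 0.4 rad to the front (-x). A spring drives it back to 0: about 4 N at the crossbar at first, 7.5 N at the stop. The closed catch blocks it after 0.1 to 0.2 rad. The ram goes down with it.
- lever_hinge (a point): Centre of the lever's hinge, 50 mm above the bench, at x 0, y -60 mm of the press.
- lever_bar (a point): Middle of the free part of the lever's black round crossbar, 16 mm in diameter, 90 mm long along the press's y, 160 mm from the hinge axis: 197 mm above the bench at both ends of the swing, 210 mm when upright. The bar sticks out to the right (-y); the shaft, 12 x 14 mm, joins it from below 45 mm to the left of this point. 35 mm of bar lie to the right.
- petri: Bystander: shut clear dish, 92 mm wide, 16 mm high. Origin at the centre of its underside.
- stain: Bystander: small amber bottle, 36 mm wide, 75 mm high. Origin at the centre of its underside.
- plant: Bystander: small plant in a brown pot, 94 mm wide, about 110 mm high. Origin at the centre of its underside.
- stand: Bystander: wooden clamp stand on a dark plate 90 x 90 mm, 200 mm high. Origin at the centre of its underside.
- magnifier: Bystander: hand lens lying flat, 80 mm wide, its handle reaching 138 mm along -x, 12 mm high. Origin under the centre of the lens.
- slidebox: Bystander: flat grey box 90 x 170 x 33 mm. Origin at the centre of its underside.
- tweezers: Bystander: steel tweezers lying flat, 120 mm long along x, 6 mm high. Origin at the centre of their underside.

How it is judged:
On the way, in this order (a step that is already met when the one before it is completed fails the run):
1. the carriage is at its end stop, with the catch and the lever still as they were (value of joint carriage above 0.074 m and value of joint catch below 0.5 rad and value of joint lever below 0.15 rad), for 0.2 s.
2. the catch is flipped over, away from the lever (value of joint catch above 1.3 rad and value of joint lever below 0.3 rad), for 0.2 s.
3. the lever is pulled over to its stop (value of joint carriage above 0.074 m and value of joint catch above 1.3 rad and value of joint lever above 0.73 rad), for 0.2 s.
At the end, for the whole second after the job is handed in: The lever is held at its stop (joint over 0.73 of 0.80 rad, at rest) by the gripper's fingers (contact over 2 N), with the carriage still at its end stop (over 74 of 80 mm) and the catch flipped over (over 1.3 of 1.6 rad) (all of step 3 and contact force between the fingers and lever above 2 N and velocity of joint lever between -0.1 and 0.1 rad/s); the arm keeps its last pose, push and grip.
It fails at once if the lever is forced while the catch still blocks it (value of joint lever above 0.25 rad and value of joint catch below 0.5 rad).
It fails at once if a bystander is moved by more than 25 mm or knocked over (distance of any of petri, stain, plant, stand, magnifier, slidebox, tweezers from where it was at the start of the episode above 0.025 m or angle between any of stain, plant, stand's own z axis and vertical above 0.4 rad).
It also fails if it takes over 59 s, if anything falls off the work surface, if the arm or the gripper's body presses on something with over 40 N, if the wrist force passes 120 N, or if a joint passes its speed limit or range.

## Robot

A 7-joint arm with a two-finger parallel gripper is mounted at the origin on the work surface. World frame = base frame: x ahead of the robot, y to its left, z up, the work surface at z = 0. Lengths are in m, angles in rad, forces in N, time in s.
With the tool pointing down it reaches from about 0.4 to 0.85 m from the base axis. Payload 4.5 kg.
Tool frame: the origin (TCP) lies on the centre line of the jaws, within the pads' length; the fingertips stand 25 mm ahead of it and the grasp point (between the pads) lies 6 mm ahead of it (finger_overhang is the distance from the TCP to the fingertips, in m); z points along the fingers, y is the direction in which the jaws open and shut (so a half turn about z gives the same grasp; the last joint's range is limited). The gripper opens to 85 mm and grips with 20 to 120 N. Pads are 22 mm wide; open, the fingers measure 114 mm over their backs; the gripper's body (76 mm by 85 mm) begins 54 mm behind the grasp point. The pads swing forward as they close: fully open they stand 13 mm farther back than shut.
Start: joints at [-1.203, 0.689, -0.195, 1.565, 0.157, 0.902, -0.215], TCP at [0.205, 0.591, 0.256] pointing down, gripper open.
Joint ranges: [-3.01, 3.01], [-0.46, 2.08], [-1.47, 1.51], [0.13, 2.56], [-1, 4.14], [0.04, 2.09], [-2.66, 2.66]. Speed limits (rad/s): [2.57, 2.57, 3.14, 3.14, 3.14, 3.14, 3.14].

## Interface

Orientations are given as a 3x3 rotation matrix whose columns are the frame's x, y, z axes.
In Python, from station import get_state, snapshot, hand_in, finger_overhang gives the robot as it stands.
- The arm moves only by the tool send_rows, never from a script. Its argument "moves" is a list of rows, each a list of 4 numbers: the shift along the tool's x, y, z in m, then the turn about the tool's z in degrees. In form: [[tx, ty, tz, turn], ...]. A call has 1 to 10 rows; each row shifts and turns the commanded pose from where the row before left it, along the tool's axes as they then stand; what a row does not reach is not made up. A row lasts 1/10 s, in which the tool goes at most 50 mm and 8.59 degrees, less where a joint would pass 70% of its speed; a pose out of reach is approached as far as the arm can. A call is refused whole if a number of a shift passes 0.05 or a number of a turn 8.59, either way. A call with a gripper value outside its range is refused whole. "grip" is the opening, from 0 (shut) to 1 (fully open), set as the call begins (left out, the last holds). The fingers move at their own pace and stop on an object; the grip force is fixed at half the most. Time passes only in rows, so rows that do not move let the fingers close. It gives the time, the measured TCP pose, the force and the opening at its end, in the units of the state.
- get_state(): the state, without advancing time (a new reading comes with each control period).
- snapshot(name): name is "scene" or "side" or "wrist"; returns a dict with "color" (420x560x3 uint8, red, green, blue), "mtx" (3x3 intrinsics, pixels), "view" (4x4, takes a point from world to camera coordinates); the wrist camera has in their place "mount" (4x4, takes a point from camera to tool coordinates, whose origin is the TCP and whose axes are the flange's). Camera axes: x right, y down, z forward; pixel columns grow to the right and rows downward; lengths in m; the calibration is good to about 2 mm. A picture is of the moment at which its call begins: read the wrist's pose just before it. There is no depth.
- hand_in(): hands the job in, once; it reports no verdict.
The state is a dict: "time_s": time; "joint_pos": joint angles; "joint_velocities": joint speeds; "effort": joint torques, N m; "tcp_pos": TCP position; "tool_rot": TCP orientation; "wrist_force": force on the tool from outside, world axes, zero at the start; "ft_torque": the same for the moment, N m; "width": finger opening in m.
Only numpy, scipy, OpenCV 4.12 (cv2) and the standard library are available. Lean on these libraries where they do the work, as an engineer would, in place of code of your own. Each camera call takes 0.05 s, during which the arm holds its last target.

## Working session

There is one attempt and no reset: what is moved stays moved. The work goes in short steps, Python scripts to look and compute and a tool call to move; the robot and the scene stay as the last step left them, time stands still between calls to the robot, and variables do not carry over. Pictures are saved under pics/ and viewed, and the job is handed in when it is done.

Besides the shell and the picture viewer there is one more tool, called by a JSON object that holds its "fn" and its "kwargs", one argument or row to a line. send_rows: Moves the arm, as the interface text tells. Its arguments: {"type":"object","properties":{"moves":{"type":"array"},"grip":{"type":"number"}},"required":["moves"]}

```bash
ls; mkdir -p pics
python3 - <<'E'
from station import *
import cv2,numpy as np
s=get_state();print({k:np.round(v,3).tolist() for k,v in s.items()}, finger_overhang)
for n in("scene","side","wrist"):
    d=snapshot(n);cv2.imwrite(f"pics/{n}0.png",d["color"][:,:,::-1])
    print(n,np.round(d["mtx"],1).tolist(),np.round(d.get("view",d.get("mount")),3).tolist())
E
```

```text
pics
{'time_s': 0.0, 'joint_pos': [-1.203, 0.69, -0.194, 1.566, 0.157, 0.903, -0.215], 'joint_velocities': [0.001, -0.001, 0.001, -0.0, -0.0, -0.0, 0.0], 'effort': [0.001, -53.962, -1.266, -15.854, 0.009, 0.01, 0.0], 'tcp_pos': [0.205, 0.59, 0.255], 'tool_rot': [[-0.945, 0.328, -0.0], [0.328, 0.945, -0.002], [-0.0, -0.002, -1.0]], 'wrist_force': [-1.468, 0.429, -0.066], 'ft_torque': [-0.031, 0.018, -0.01], 'width': 0.085} 0.025
scene [[437.9, 0.0, 288.6], [0.0, 437.9, 208.1], [0.0, 0.0, 1.0]] [[0.808, 0.589, 0.006, -0.522], [0.507, -0.69, -0.516, -0.2], [-0.3, 0.42, -0.857, 1.211], [0.0, 0.0, 0.0, 1.0]]
side [[412.6, 0.0, 280.6], [0.0, 412.6, 213.5], [0.0, 0.0, 1.0]] [[0.848, -0.531, -0.016, -0.45], [-0.434, -0.675, -0.597, 0.372], [0.306, 0.513, -0.802, 0.801], [0.0, 0.0, 0.0, 1.0]]
wrist [[305.8, 0.0, 277.0], [0.0, 305.8, 211.0], [0.0, 0.0, 1.0]] [[0.0, -0.953, -0.303, 0.077], [1.0, 0.0, 0.0, 0.001], [-0.0, -0.303, 0.953, -0.118], [0.0, 0.0, 0.0, 1.0]]
```

View pics/scene0.png

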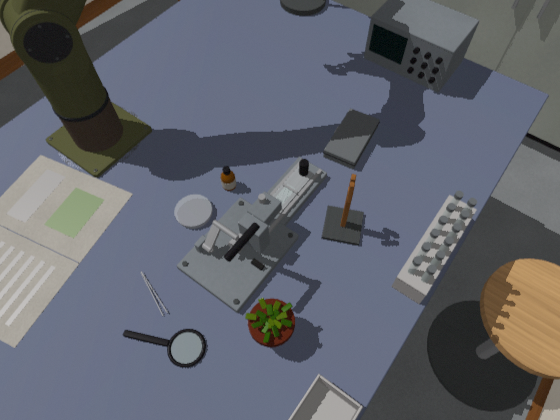

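View pics/side0.png

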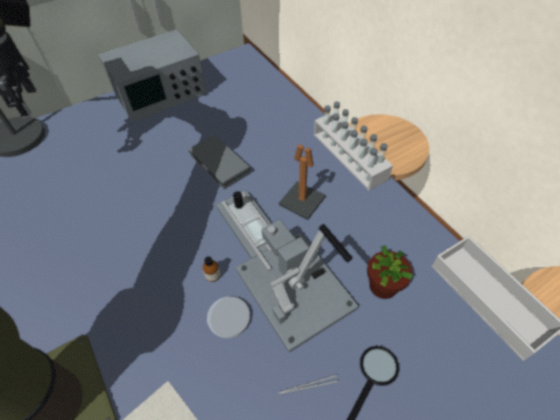

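View pics/wrist0.png

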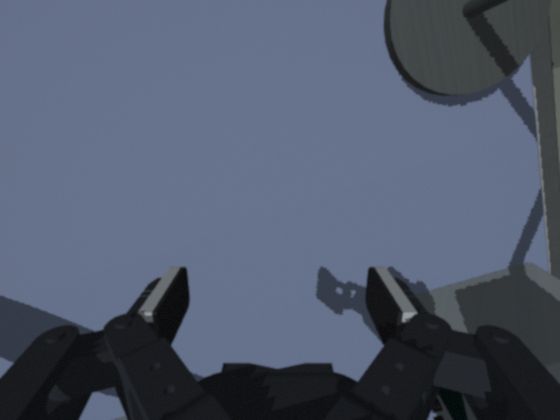

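The scene and side views show the press at about (250,235) and (290,270). The knob is at (304,165) and (238,199), and the black crossbar at (242,241) and (335,243). I'll enlarge both.

Run:
```python
import cv2
a=cv2.imread("pics/scene0.png")[145:315,170:340];cv2.imwrite("pics/sceneZ.png",cv2.convertScaleAbs(cv2.resize(a,None,fx=3.5,fy=3.5,interpolation=2),alpha=1.6))
a=cv2.imread("pics/side0.png")[180:355,195:370];cv2.imwrite("pics/sideZ.png",cv2.convertScaleAbs(cv2.resize(a,None,fx=3.4,fy=3.4,interpolation=2),alpha=1.6))
```

```text
(no output)
```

View pics/sceneZ.png

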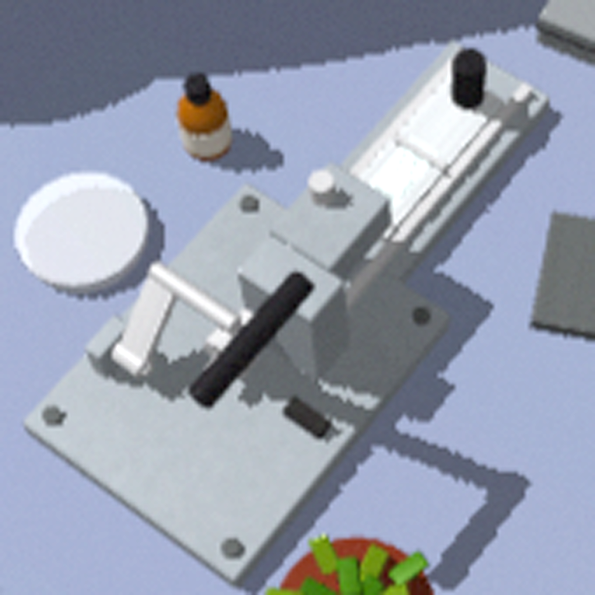

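View pics/sideZ.png

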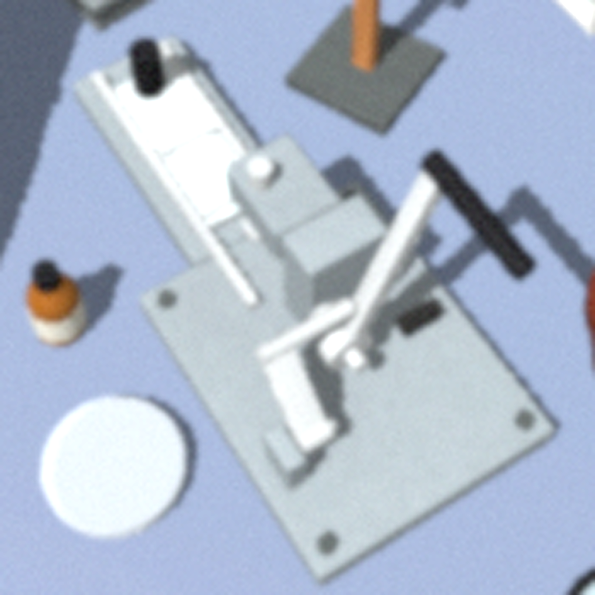

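```bash
cat > h.py <<'E'
from station import *
import numpy as np,cv2
def ray(d,uv):
    V=d["view"];R,t=V[:3,:3],V[:3,3]
    return -R.T@t, R.T@np.linalg.inv(d["mtx"])@np.array([uv[0],uv[1],1.])
def plane(d,uv,z):
    o,r=ray(d,uv);return o+r*(z-o[2])/r[2]
def tri(a,ua,b,ub):
    o1,r1=ray(a,ua);o2,r2=ray(b,ub)
    s=np.linalg.lstsq(np.c_[r1,-r2],o2-o1,rcond=None)[0]
    p,q=o1+s[0]*r1,o2+s[1]*r2;return (p+q)/2,np.linalg.norm(p-q)
E
python3 - <<'E'
from h import *
a=snapshot("scene");b=snapshot("side")
A=lambda u,v:((u+.5)/3.5-.5+170,(v+.5)/3.5-.5+145)
B=lambda u,v:((u+.5)/3.4-.5+195,(v+.5)/3.4-.5+180)
W=[];P=[]
for p,m in [((25,428),(-90,-170)),((237,583),(90,-170)),((450,315),(90,60)),((246,187),(-90,60))]:
    W.append(plane(a,A(*p),.02)[:2]);P.append(m)
for p,m in [((145,298),(-90,60)),((555,430),(90,-170)),((322,580),(-90,-170))]:
    W.append(plane(b,B(*p),.02)[:2]);P.append(m)
W=np.array(W);P=np.array(P)/1e3
pc,wc=P.mean(0),W.mean(0)
H=(P-pc).T@(W-wc);U,S,Vt=np.linalg.svd(H);R=Vt.T@U.T
t=wc-R@pc;print("t",t,"yaw",np.degrees(np.arctan2(R[1,0],R[0,0])),"res",np.round((P@R.T+t-W)*1e3,1).tolist())
np.savez("press.npz",R=R,t=t)
for n,ua,ub in [("knob",(470,62),(146,50)),("bar L",(300,285),(434,162)),("bar R",(203,395),(524,266)),("catch rod back/front",(161,273),(266,352)),("ram",(320,182),(262,166))]:
    p,e=tri(a,A(*ua),b,B(*ub));print(n,np.round(p,3),"gap",round(e,4),"press mm",np.round(R.T@(p[:2]-t)*1e3,1))
print("R",R)
for n,d,F,u,z in [("knob a",a,A,(470,62),.076),("knob b",b,B,(146,50),.076),("petri a",a,A,(80,232),.008),("petri b",b,B,(115,465),.008),("stain a",a,A,(209,140),.01),("plant a",a,lambda u,v:(u,v),(270,335),.02),("stand a",a,lambda u,v:(u,v),(343,227),.0)]:
    p=plane(d,F(*u),z);print(n,np.round(p,3),np.round(R.T@(p[:2]-t)*1e3,1))
E
```

```text
t [0.53833589 0.00449455] yaw 0.2812214665892027 res [[-3.1, -1.9], [1.3, -2.7], [2.2, -0.2], [-2.1, 1.2], [-2.7, 4.1], [3.8, -0.3], [0.6, -0.2]]
knob [0.538 0.209 0.077] gap 0.0028 press mm [  0.7 204.9]
bar L [ 0.599 -0.048  0.198] gap 0.0018 press mm [ 60.9 -52.8]
bar R [ 0.6   -0.131  0.2  ] gap 0.002 press mm [  60.9 -135.4]
catch rod back/front [ 0.482 -0.051  0.091] gap 0.0014 press mm [-56.8 -54.7]
ram [0.538 0.044 0.131] gap 0.0015 press mm [-0.3 39.3]
R [[ 0.99998795 -0.00490822]
 [ 0.00490822  0.99998795]]
knob a [0.537 0.211 0.076] [-1.000e-01  2.069e+02]
knob b [0.538 0.208 0.076] [  0.9 203.6]
petri a [ 0.374 -0.03   0.008] [-164.3  -33.8]
petri b [ 0.379 -0.03   0.008] [-159.7  -33.7]
stain a [0.398 0.083 0.01 ] [-140.    78.9]
plant a [ 0.715 -0.161  0.02 ] [ 175.8 -166.7]
stand a [0.696 0.156 0.   ] [158.4 150.4]
```

Press origin is about (0.538, 0.0045) with yaw near 0. The heights check out: knob 0.077, bar 0.199, ram 0.131. First I'll shut the fingers and square up the tool.

{"fn": "send_rows", "kwargs": {
  "moves": [
    [0, 0, 0, -6.4],
    [0, 0, 0, -6.4],
    [0, 0, 0, -6.35],
    [0, 0, 0, 0]
  ],
  "grip": 0
}}

```text
time_s: 0.65
tcp_pos: [0.2049, 0.5904, 0.2561]
tool_rot: [[-1.0, -0.001, -0.0], [-0.001, 1.0, -0.0], [0.0, -0.0, -1.0]]
wrist_force: [-0.3, 0.8, -1.0]
width: 0.0285
```

{"fn": "send_rows", "kwargs": {
  "moves": [
    [-0.033, -0.03, 0, 0],
    [-0.033, -0.03, 0, 0],
    [-0.033, -0.03, 0, 0],
    [-0.033, -0.03, 0, 0],
    [-0.033, -0.03, 0, 0],
    [-0.033, -0.03, 0, 0],
    [-0.033, -0.03, 0, 0],
    [-0.033, -0.03, 0, 0],
    [-0.033, -0.03, 0, 0],
    [-0.033, -0.03, 0, 0]
  ]
}}

```text
time_s: 1.65
tcp_pos: [0.5361, 0.2893, 0.2564]
tool_rot: [[-1.0, 0.003, 0.0], [0.003, 1.0, 0.0], [-0.0, 0.0, -1.0]]
wrist_force: [0.3, 0.7, 0.6]
width: -0.0001
```

Run:
```python
from h import *
s=get_state();print(s["tcp_pos"],s["width"],s["joint_pos"])
for n in("scene","side","wrist"):
    d=snapshot(n);cv2.imwrite(f"pics/{n}1.png",cv2.convertScaleAbs(d["color"][:,:,::-1],alpha=1.4))
```

```text
[0.53607337 0.28926663 0.2563502 ] -0.00010565882380823567 [-0.38048722  0.67882857 -0.33716417  1.6112015   0.26885468  0.89746283
  0.7512513 ]
```

View pics/wrist1.png

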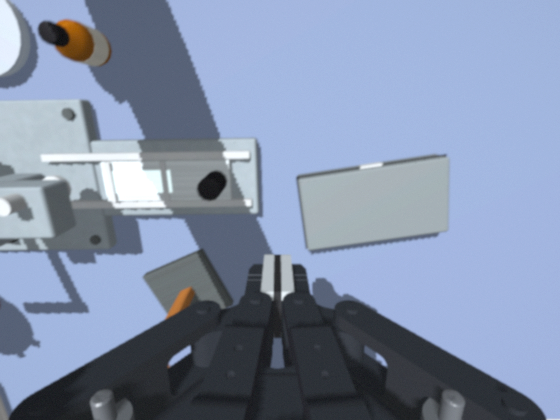

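View pics/side1.png

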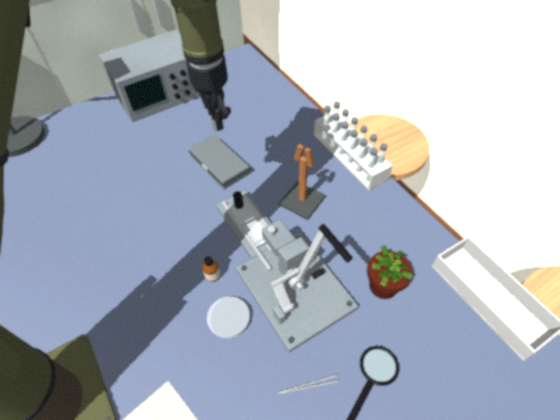

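The wrist view shows the knob at (212,185), with the way down beside it clear and the stand well off to the far side. Next I descend on the knob's +y side.

{"fn": "send_rows", "kwargs": {
  "moves": [
    [-0.002, -0.013, 0.02, 0.17],
    [0, -0.014, 0.03, 0],
    [0, 0, 0.035, 0],
    [0, 0, 0.035, 0],
    [0, 0, 0.035, 0],
    [0, 0, 0.025, 0],
    [0, 0, 0.01, 0],
    [0, 0, 0, 0]
  ]
}}

```text
time_s: 2.6
tcp_pos: [0.5356, 0.2643, 0.0653]
tool_rot: [[-1.0, 0.002, -0.002], [0.002, 1.0, -0.001], [0.002, -0.001, -1.0]]
wrist_force: [-0.5, -0.5, 0.7]
width: -0.0001
```

Run:
```python
from h import *
s=get_state();print(s["tcp_pos"],s["wrist_force"])
for n in("scene","wrist"):
    d=snapshot(n);cv2.imwrite(f"pics/{n}2.png",cv2.convertScaleAbs(d["color"][:,:,::-1],alpha=1.4))
```

```text
[0.53557217 0.26433189 0.06532695] [-0.49150721 -0.49617306  0.71234214]
```

View pics/wrist2.png

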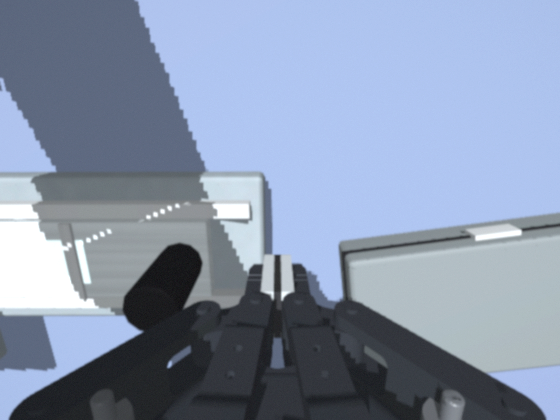

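The knob lies to the left of the fingers at about (165,290). I'll push towards -y.

{"fn": "send_rows", "kwargs": {
  "moves": [
    [-0.002, -0.01, 0, 0],
    [0, -0.01, 0, 0],
    [0, -0.01, 0, 0],
    [0, -0.01, 0, 0],
    [0, -0.01, 0, 0],
    [0, -0.01, 0, 0],
    [0, -0.01, 0, 0],
    [0, -0.01, 0, 0],
    [0, -0.01, 0, 0],
    [0, -0.004, 0, 0]
  ]
}}

```text
time_s: 3.7
tcp_pos: [0.5385, 0.1677, 0.0661]
tool_rot: [[-1.0, 0.004, -0.001], [0.004, 1.0, -0.001], [0.001, -0.001, -1.0]]
wrist_force: [1.2, 1.0, 0.8]
width: -0.0002
```

{"fn": "send_rows", "kwargs": {
  "moves": [
    [0, -0.004, 0, 0],
    [0, -0.002, 0, 0],
    [0, -0.002, 0, 0],
    [0, 0, 0, 0]
  ]
}}

```text
time_s: 4.1
tcp_pos: [0.5386, 0.1628, 0.0663]
tool_rot: [[-1.0, 0.002, 0.0], [0.002, 1.0, 0.002], [-0.0, 0.002, -1.0]]
wrist_force: [1.1, 5.0, -2.3]
width: 0.0001
```

{"fn": "send_rows", "kwargs": {
  "moves": [
    [0, -0.002, 0, 0],
    [0, -0.002, 0, 0],
    [0, 0, 0, 0]
  ]
}}

```text
time_s: 4.4
tcp_pos: [0.5386, 0.1626, 0.0664]
tool_rot: [[-1.0, -0.001, 0.001], [-0.001, 1.0, 0.007], [-0.001, 0.007, -1.0]]
wrist_force: [0.6, 9.7, -2.4]
width: -0.0002
```

Run:
```python
from h import *
s=get_state();print(s["tcp_pos"],s["wrist_force"])
for n in("scene","side"):
    d=snapshot(n);c=d["color"][145:315,170:340] if n=="scene" else d["color"][180:355,195:370]
    cv2.imwrite(f"pics/{n}3.png",cv2.convertScaleAbs(cv2.resize(c,None,fx=3.4,fy=3.4,interpolation=2)[:,:,::-1],alpha=1.5))
```

```text
[0.53858022 0.16259318 0.06641003] [ 0.56914348  9.70274384 -2.35026804]
```

View pics/side3.png

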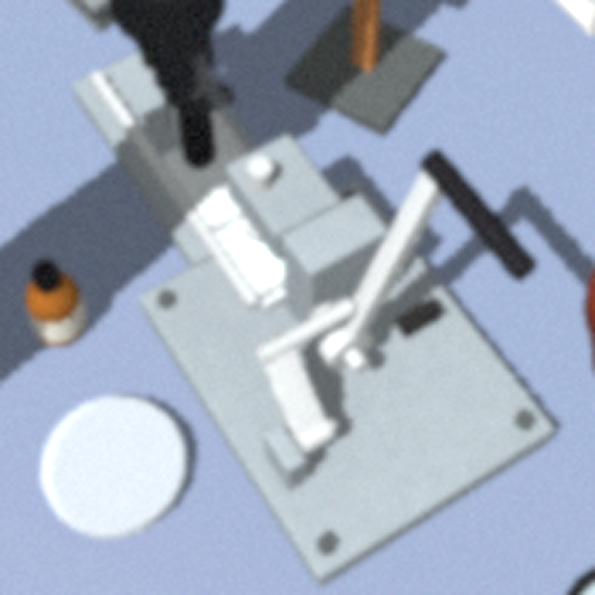

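The carriage is at its stop: the force rose to 9.7 N with no further motion, at y 0.1626 against about 0.161 expected. In the side view the slide sits under the ram at about (240,250), and the catch and lever have not moved. Now I back off, rise and go to the left of the catch.

{"fn": "send_rows", "kwargs": {
  "moves": [
    [0, 0.012, 0, 0],
    [0, 0.01, -0.01, 0],
    [0, 0, -0.035, 0],
    [0, 0, -0.045, 0],
    [0, 0, -0.045, 0],
    [0.01, -0.03, 0, 0],
    [0.02, -0.04, 0, 0],
    [0.02, -0.045, 0, 0],
    [0, -0.045, 0, 0],
    [0, -0.03, 0, 0]
  ]
}}

```text
time_s: 5.5
tcp_pos: [0.4862, -0.0145, 0.2018]
tool_rot: [[-1.0, 0.006, -0.003], [0.006, 1.0, -0.004], [0.003, -0.004, -1.0]]
wrist_force: [0.8, 0.7, -0.3]
width: 0.0001
```

Run:
```python
from h import *
s=get_state();print(s["tcp_pos"],s["wrist_force"])
for n in("side","wrist","scene"):
    d=snapshot(n);c=d["color"]
    if n!="wrist":c=cv2.resize(c[145:315,170:340] if n=="scene" else c[180:355,195:370],None,fx=3.4,fy=3.4,interpolation=2)
    cv2.imwrite(f"pics/{n}4.png",cv2.convertScaleAbs(c[:,:,::-1],alpha=1.5))
```

```text
[ 0.48617833 -0.01446187  0.20175523] [ 0.79013051  0.68628261 -0.29837225]
```

View pics/side4.png

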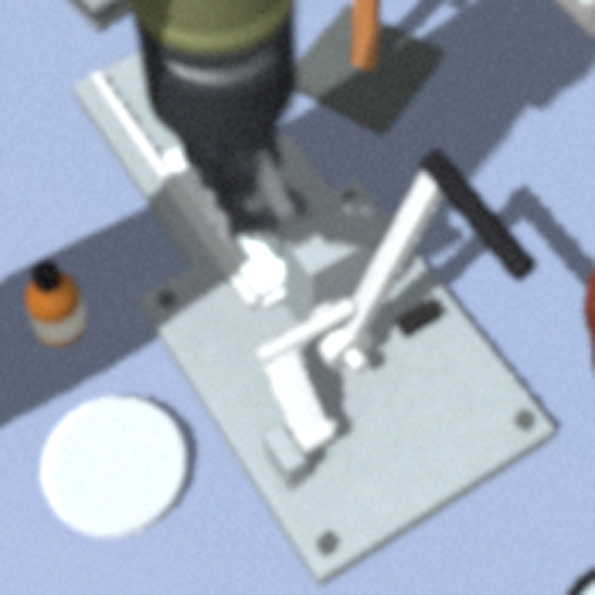

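View pics/wrist4.png

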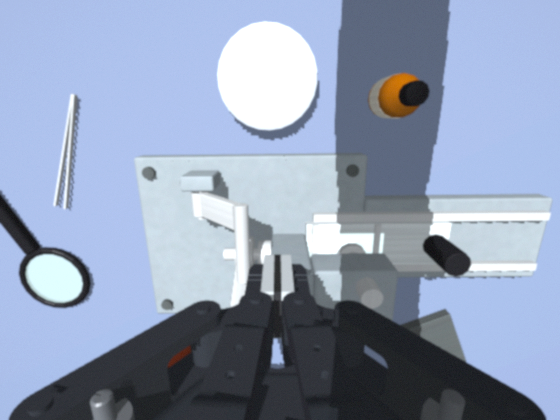

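The wrist view shows the catch rod at column 241, just left of the fingers at 277, with free space below. Descend 0.10 m.

{"fn": "send_rows", "kwargs": {
  "moves": [
    [0, 0, 0.03, 0],
    [0, 0, 0.035, 0],
    [0, 0, 0.03, 0],
    [0, 0, 0.006, 0],
    [0, 0, 0, 0]
  ]
}}

```text
time_s: 6.15
tcp_pos: [0.4877, -0.0091, 0.1]
tool_rot: [[-1.0, 0.001, -0.002], [0.001, 1.0, -0.0], [0.002, -0.0, -1.0]]
wrist_force: [-0.6, -0.1, -0.2]
width: -0.0002
```

Run:
```python
from h import *
s=get_state();print(s["tcp_pos"],s["wrist_force"])
d=snapshot("wrist");cv2.imwrite("pics/wrist5.png",cv2.convertScaleAbs(d["color"][:,:,::-1],alpha=1.5))
```

```text
[ 0.4877088  -0.00907401  0.10000042] [-0.55647407 -0.08537314 -0.19748443]
```

View pics/wrist5.png

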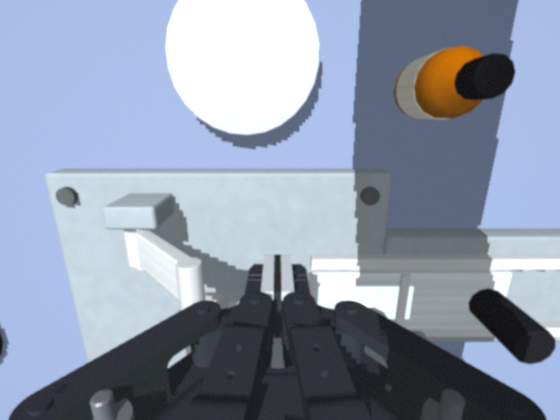

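The catch rod is at (190,280), left of the fingers, and nothing is touching. Push it over.

{"fn": "send_rows", "kwargs": {
  "moves": [
    [0, -0.008, 0, 0],
    [0, -0.009, 0, 0],
    [0, -0.009, 0, 0],
    [0, -0.009, 0, 0],
    [0, -0.009, 0, 0],
    [0, -0.009, 0, 0],
    [0, -0.009, 0, 0],
    [0, -0.009, 0, 0],
    [0, -0.009, 0, 0],
    [0, -0.006, 0, 0]
  ]
}}

```text
time_s: 7.2
tcp_pos: [0.4876, -0.0974, 0.1]
tool_rot: [[-1.0, 0.003, -0.001], [0.003, 1.0, -0.0], [0.001, -0.0, -1.0]]
wrist_force: [0.4, 2.1, -0.5]
width: 0.0
```

Run:
```python
from h import *
s=get_state();print(s["tcp_pos"],s["wrist_force"])
for n in("side","wrist"):
    d=snapshot(n);c=d["color"]
    if n!="wrist":c=cv2.resize(c[180:355,195:370],None,fx=3.4,fy=3.4,interpolation=2)
    cv2.imwrite(f"pics/{n}6.png",cv2.convertScaleAbs(c[:,:,::-1],alpha=1.5))
```

```text
[ 0.48755076 -0.09736101  0.10003975] [ 0.38609722  2.09686955 -0.50482682]
```

View pics/side6.png

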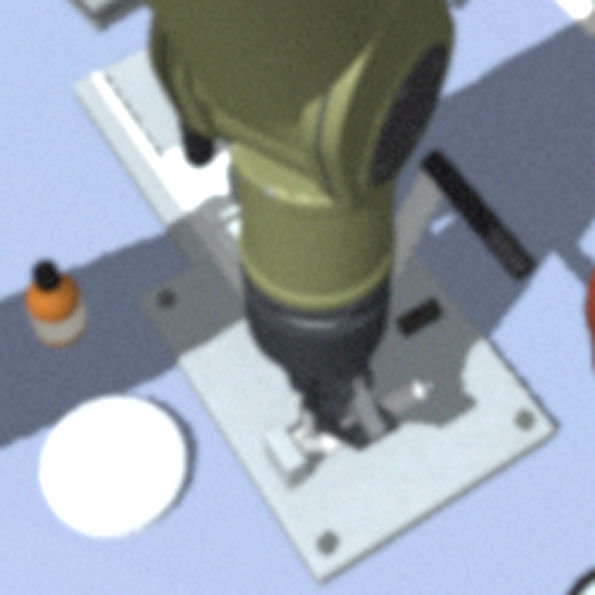

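View pics/wrist6.png

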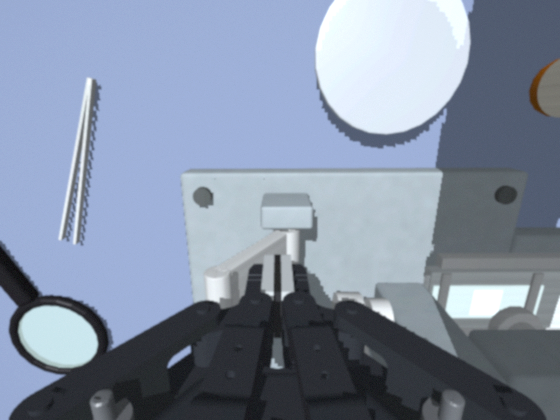

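The catch has gone over to the right, with its tip at (218,285) in the wrist view. The force is still only 2 N, so it is not at its stop yet. I'll go on gently.

{"fn": "send_rows", "kwargs": {
  "moves": [
    [0, -0.003, 0, 0],
    [0, -0.003, 0, 0],
    [0, -0.003, 0, 0],
    [0, 0, 0, 0]
  ]
}}

```text
time_s: 7.7
tcp_pos: [0.4879, -0.1055, 0.1003]
tool_rot: [[-1.0, 0.003, -0.0], [0.003, 1.0, -0.0], [0.0, -0.0, -1.0]]
wrist_force: [0.1, 0.2, 0.5]
width: -0.0003
```

{"fn": "send_rows", "kwargs": {
  "moves": [
    [0, -0.003, 0, 0],
    [0, -0.002, 0, 0],
    [0, 0, 0, 0]
  ]
}}

```text
time_s: 8.0
tcp_pos: [0.4879, -0.1106, 0.1003]
tool_rot: [[-1.0, 0.003, 0.0], [0.003, 1.0, -0.0], [-0.0, -0.0, -1.0]]
wrist_force: [0.5, -0.0, -0.7]
width: -0.0001
```

Run:
```python
from h import *
for n in("side","wrist"):
    d=snapshot(n);c=d["color"]
    if n!="wrist":c=cv2.resize(c[180:355,195:370],None,fx=3.4,fy=3.4,interpolation=2)
    cv2.imwrite(f"pics/{n}7.png",cv2.convertScaleAbs(c[:,:,::-1],alpha=1.5))
```

```text
(no output)
```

View pics/wrist7.png

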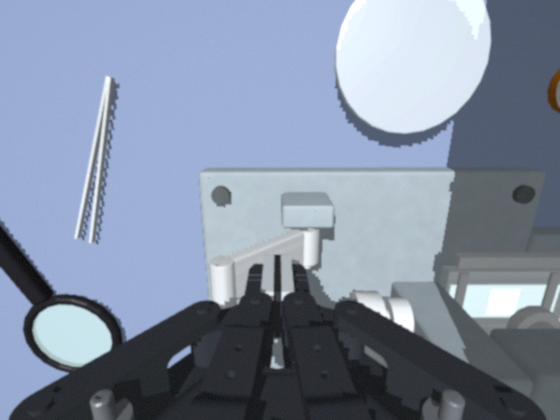

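```bash
cat >> h.py <<'E'
def wproj(d,s,p):
    M=d["mount"];pt=s["tool_rot"].T@(np.array(p)-s["tcp_pos"]) if hasattr(s["tool_rot"],"T") else np.array(s["tool_rot"]).T@(np.array(p)-np.array(s["tcp_pos"]))
    c=np.linalg.inv(M)@np.r_[pt,1];u=d["mtx"]@c[:3];return u[:2]/u[2]
E
python3 - <<'E'
from h import *
s=get_state();d=snapshot("wrist")
print("hinge-block corner test",wproj(d,s,[.538-.077,.0045-.1,.054]),"screw/base corner front right",wproj(d,s,[.448,-.1655,.02]))
for th in(.9,1.1,1.2,1.3,1.4,1.5,1.6):
    a=th-.8
    print(th,np.round(wproj(d,s,[.538-.061,.0045-.1-.062*np.sin(a),.045+.062*np.cos(a)]),0))
E
```

```text
hinge-block corner test [302.57900664 207.77218188] screw/base corner front right [192.04385958 173.87438707]
0.9 [297. 282.]
1.1 [268. 279.]
1.2 [254. 277.]
1.3 [242. 273.]
1.4 [231. 270.]
1.5 [221. 266.]
1.6 [213. 262.]
```

The rod's front end at (222,265) puts the catch at about 1.5 rad. I'll push until I feel the stop.

{"fn": "send_rows", "kwargs": {
  "moves": [
    [0, -0.002, 0, 0],
    [0, -0.002, 0, 0],
    [0, 0, 0, 0]
  ]
}}

```text
time_s: 8.45
tcp_pos: [0.488, -0.1125, 0.1003]
tool_rot: [[-1.0, 0.001, 0.0], [0.001, 1.0, 0.003], [-0.0, 0.003, -1.0]]
wrist_force: [-0.5, 5.7, 0.4]
width: -0.0
```

The stop is felt (5.7 N), so the catch is fully over. Back off, rise, and move above the crossbar.

{"fn": "send_rows", "kwargs": {
  "moves": [
    [0, 0.014, 0, 0],
    [0, 0.002, -0.03, 0],
    [0, 0, -0.045, 0],
    [0, 0, -0.045, 0],
    [0, 0, -0.045, 0],
    [0, 0, -0.03, 0],
    [-0.03, 0, 0, 0],
    [-0.04, 0, 0, 0],
    [-0.04, 0, 0, 0],
    [0, 0, 0, 0]
  ],
  "grip": 1
}}

```text
time_s: 9.45
tcp_pos: [0.6021, -0.0986, 0.2948]
tool_rot: [[-1.0, 0.003, 0.004], [0.003, 1.0, 0.001], [-0.004, 0.001, -1.0]]
wrist_force: [-0.4, -0.2, 0.2]
width: 0.0851
```

{"fn": "send_rows", "kwargs": {
  "moves": [
    [0, 0, 0, 8.5],
    [0, 0, 0, 8.5],
    [0, 0, 0, 8.5],
    [0, 0, 0, 8.5],
    [0, 0, 0, 8.5],
    [0, 0, 0, 8.5],
    [0, 0, 0, 8.5],
    [0, 0, 0, 8.5],
    [0, 0, 0, 8.5],
    [0, 0, 0, 8.5]
  ]
}}

```text
time_s: 10.45
tcp_pos: [0.5967, -0.0991, 0.2951]
tool_rot: [[-0.078, 0.997, -0.002], [0.997, 0.078, -0.0], [-0.0, -0.002, -1.0]]
wrist_force: [0.1, -0.2, -0.6]
width: 0.0852
```

{"fn": "send_rows", "kwargs": {
  "moves": [
    [0, 0, 0, 5.1],
    [0, 0, 0, 0],
    [0, 0, 0, 0]
  ]
}}

```text
time_s: 10.75
tcp_pos: [0.5973, -0.0987, 0.2952]
tool_rot: [[0.002, 1.0, -0.001], [1.0, -0.002, -0.0], [-0.0, -0.001, -1.0]]
wrist_force: [0.2, -0.3, 0.2]
width: 0.0852
```

Run:
```python
from h import *
s=get_state();print(s["tcp_pos"],s["tool_rot"],s["joint_pos"],s["width"])
d=snapshot("wrist");c=d["color"]
cv2.imwrite("pics/wrist8.png",cv2.convertScaleAbs(c[:,:,::-1],alpha=1.5))
for q in ([.600,-.0455,.197],[.600,-.1355,.197]):print(wproj(d,s,q))
d=snapshot("side");cv2.imwrite("pics/side8.png",cv2.convertScaleAbs(cv2.resize(d["color"][130:370,180:420],None,fx=2.5,fy=2.5)[:,:,::-1],alpha=1.5))
```

```text
[ 0.59725235 -0.09870506  0.29515623] [[ 2.36303137e-03  9.99996714e-01 -9.94168253e-04]
 [ 9.99997197e-01 -2.36317530e-03 -1.43623902e-04]
 [-1.45972824e-04 -9.93826079e-04 -9.99999496e-01]] [ 0.11083283  0.61547134 -0.04080827  1.58414966  0.02936759  0.94354953
  0.05788074] 0.08521973349042675
[280.55091491 151.40830438]
[280.39084891 267.07040383]
```

View pics/wrist8.png

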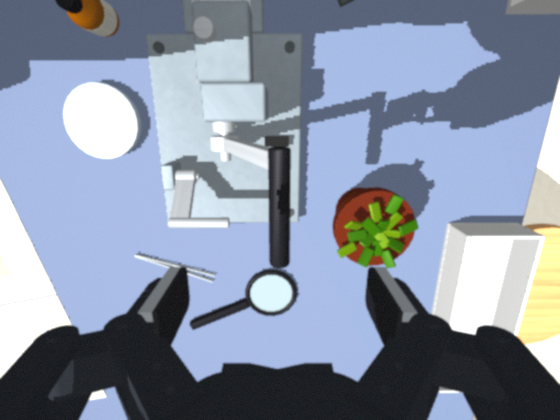

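View pics/side8.png

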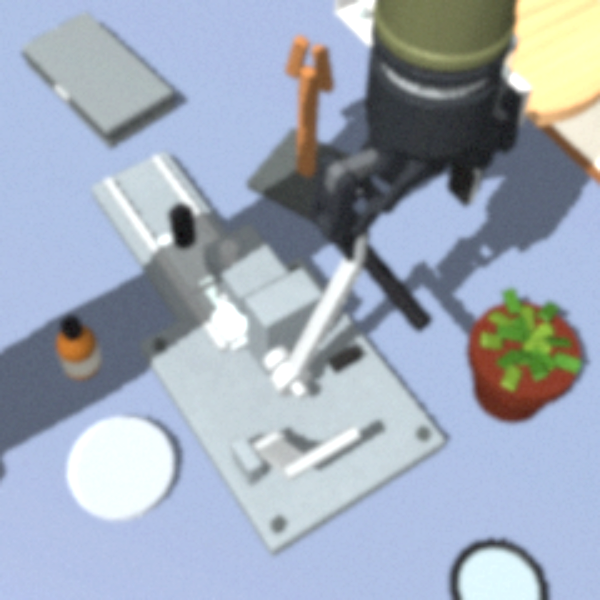

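The crossbar is at column 280, rows 148–267, where I predicted. It sits midway between the open fingers, and the catch is flipped. Descend 0.093 m.

{"fn": "send_rows", "kwargs": {
  "moves": [
    [0, 0.001, 0.03, 0],
    [0, 0.001, 0.03, 0],
    [0, 0.001, 0.025, 0],
    [0, 0, 0.008, 0],
    [0, 0, 0, 0]
  ]
}}

```text
time_s: 11.35
tcp_pos: [0.6002, -0.0985, 0.2013]
tool_rot: [[0.004, 1.0, -0.002], [1.0, -0.004, 0.0], [0.0, -0.002, -1.0]]
wrist_force: [0.0, -1.3, -0.2]
width: 0.0854
```

Run:
```python
from h import *
s=get_state();print(s["tcp_pos"],s["wrist_force"])
d=snapshot("wrist");c=d["color"]
cv2.imwrite("pics/wrist9.png",cv2.convertScaleAbs(c[:,:,::-1],alpha=1.5))
```

```text
[ 0.60022467 -0.09850602  0.20133414] [ 0.03701515 -1.34523903 -0.22423938]
```

View pics/wrist9.png

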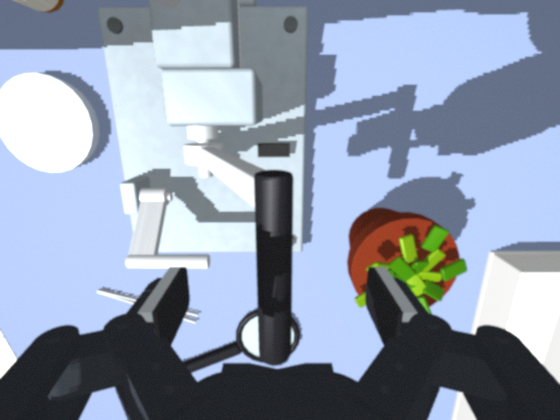

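The bar lies between the fingers, column 273 against a finger midline of 277. Close.

{"fn": "send_rows", "kwargs": {
  "moves": [
    [0, 0, 0, 0],
    [0, 0, 0, 0],
    [0, 0, 0, 0],
    [0, 0, 0, 0],
    [0, 0, 0, 0],
    [0, 0, 0, 0],
    [0, 0, 0, 0],
    [0, 0, 0, 0],
    [0, 0, 0, 0],
    [0, 0, 0, 0]
  ],
  "grip": 0
}}

```text
time_s: 12.4
tcp_pos: [0.5988, -0.0985, 0.2026]
tool_rot: [[0.004, 1.0, -0.004], [1.0, -0.004, 0.0], [0.0, -0.004, -1.0]]
wrist_force: [-5.5, 0.2, 6.3]
width: 0.0145
```

Gripped at a width of 14.5 mm. Now pull along the arc, first half.

{"fn": "send_rows", "kwargs": {
  "moves": [
    [0, -0.0059, -0.0024, 0],
    [0, -0.006, -0.0021, 0],
    [0, -0.0061, -0.0019, 0],
    [0, -0.0062, -0.0016, 0],
    [0, -0.0062, -0.0014, 0],
    [0, -0.0063, -0.0011, 0],
    [0, -0.0063, -0.0009, 0],
    [0, -0.0064, -0.0006, 0],
    [0, -0.0064, -0.0004, 0],
    [0, -0.0064, -0.0001, 0]
  ]
}}

```text
time_s: 13.4
tcp_pos: [0.5438, -0.0985, 0.2175]
tool_rot: [[0.004, 1.0, 0.013], [1.0, -0.004, -0.001], [-0.001, 0.013, -1.0]]
wrist_force: [8.0, -0.1, 4.1]
width: 0.014
```

{"fn": "send_rows", "kwargs": {
  "moves": [
    [0, -0.0064, 0.0001, 0],
    [0, -0.0064, 0.0004, 0],
    [0, -0.0064, 0.0006, 0],
    [0, -0.0063, 0.0009, 0],
    [0, -0.0063, 0.0011, 0],
    [0, -0.0062, 0.0014, 0],
    [0, -0.0062, 0.0016, 0],
    [0, -0.0061, 0.0019, 0],
    [0, -0.006, 0.0021, 0],
    [0, -0.0059, 0.0024, 0]
  ]
}}

```text
time_s: 14.4
tcp_pos: [0.4812, -0.0986, 0.2063]
tool_rot: [[0.005, 1.0, 0.013], [1.0, -0.005, -0.001], [-0.001, 0.013, -1.0]]
wrist_force: [1.2, -0.5, 22.7]
width: 0.0138
```

Run:
```python
from h import *
s=get_state();print(s["tcp_pos"],s["wrist_force"],s["width"])
for n in("wrist","side"):
    c=snapshot(n)["color"]
    if n=="side":c=cv2.resize(c[130:370,180:420],None,fx=2.5,fy=2.5)
    cv2.imwrite(f"pics/{n}10.png",cv2.convertScaleAbs(c[:,:,::-1],alpha=1.5))
```

```text
[ 0.48119015 -0.09856446  0.20626808] [ 1.17647532 -0.54936814 22.67513366] 0.013843440637464788
```

View pics/wrist10.png

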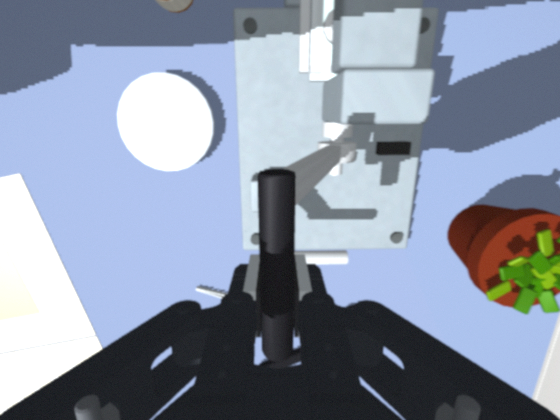

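View pics/side10.png

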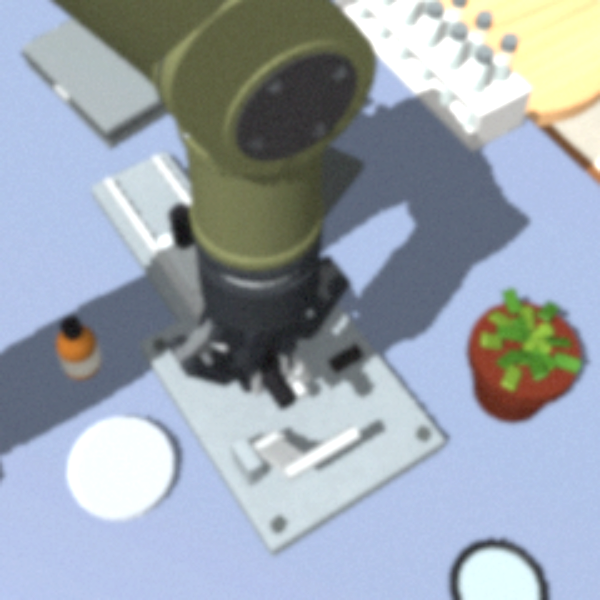

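The bar is gripped and the lever leans forward. The TCP is at x 0.481 and the stop should be at about 0.475, so I'll pull a little more.

{"fn": "send_rows", "kwargs": {
  "moves": [
    [0, -0.002, 0, 0],
    [0, -0.002, 0, 0],
    [0, -0.002, 0, 0],
    [0, 0, 0, 0]
  ]
}}

```text
time_s: 14.9
tcp_pos: [0.4779, -0.0985, 0.2053]
tool_rot: [[0.004, 1.0, 0.018], [1.0, -0.004, -0.001], [-0.001, 0.018, -1.0]]
wrist_force: [9.9, -0.9, 4.5]
width: 0.014
```

{"fn": "send_rows", "kwargs": {
  "moves": [
    [0, -0.002, 0, 0],
    [0, -0.002, 0, 0],
    [0, 0, 0, 0]
  ]
}}

```text
time_s: 15.2
tcp_pos: [0.4739, -0.0985, 0.2042]
tool_rot: [[0.004, 1.0, 0.017], [1.0, -0.004, -0.001], [-0.001, 0.017, -1.0]]
wrist_force: [13.0, -1.7, -8.1]
width: 0.0138
```

{"fn": "send_rows", "kwargs": {
  "moves": [
    [0, -0.002, 0.001, 0],
    [0, -0.002, 0.001, 0],
    [0, 0, 0, 0]
  ]
}}

```text
time_s: 15.5
tcp_pos: [0.4737, -0.0985, 0.204]
tool_rot: [[0.004, 1.0, 0.025], [1.0, -0.004, -0.002], [-0.002, 0.025, -1.0]]
wrist_force: [15.6, -1.2, 2.0]
width: 0.0145
```

{"fn": "send_rows", "kwargs": {
  "moves": [
    [0, -0.002, 0.001, 0],
    [0, 0, 0, 0],
    [0, 0, 0, 0]
  ]
}}

```text
time_s: 15.8
tcp_pos: [0.4736, -0.0985, 0.204]
tool_rot: [[0.004, 1.0, 0.03], [1.0, -0.003, -0.002], [-0.002, 0.03, -1.0]]
wrist_force: [17.0, -2.2, 8.2]
width: 0.0137
```

The TCP has stopped moving while the force climbs. Total travel is 125 mm against the expected 124.6 mm, so this is the stop. I'll settle and verify.

{"fn": "send_rows", "kwargs": {
  "moves": [
    [0, 0, 0, 0],
    [0, 0, 0, 0],
    [0, 0, 0, 0],
    [0, 0, 0, 0],
    [0, 0, 0, 0]
  ]
}}

```text
time_s: 16.3
tcp_pos: [0.4736, -0.0985, 0.204]
tool_rot: [[0.003, 1.0, 0.03], [1.0, -0.003, -0.002], [-0.002, 0.03, -1.0]]
wrist_force: [17.3, -0.7, 8.4]
width: 0.0143
```

Run:
```python
from h import *
s=get_state();print(s["time_s"],s["tcp_pos"],s["wrist_force"],s["width"],np.abs(s["joint_velocities"]).max())
for n in("scene","side"):
    d=snapshot(n);c=d["color"]
    for nm,p in(("knob",[.538,.1345,.076]),("catch tip",[.488,-.140,.088])):
        V=d["view"]@np.r_[p,1];u=d["mtx"]@V[:3];print(n,nm,u[:2]/u[2])
    cv2.imwrite(f"pics/{n}11.png",cv2.convertScaleAbs(cv2.resize(c[130:370,150:400],None,fx=2.4,fy=2.4)[:,:,::-1],alpha=1.5))
```

```text
16.3 [ 0.47357938 -0.09850172  0.20395123] [17.27267486 -0.70371796  8.40030734] 0.01429376356676997 0.0019762964570592197
scene knob [285.61066983 183.42274894]
scene catch tip [190.15505532 254.82405763]
side knob [252.38604057 214.67200478]
side catch tip [299.21289994 316.84400445]
```

View pics/side11.png

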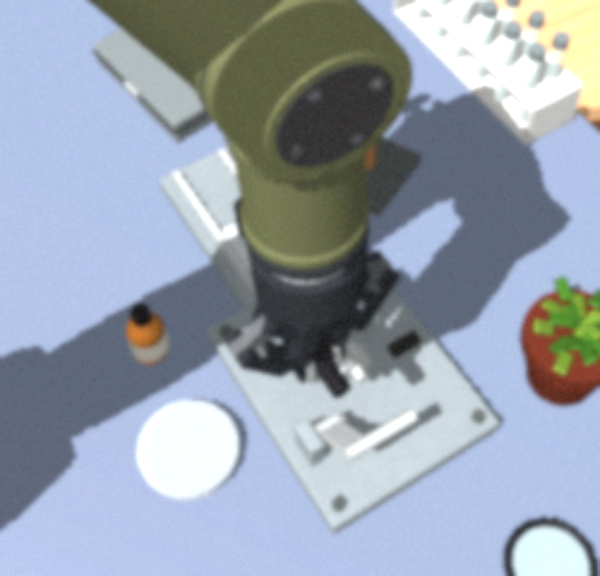

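View pics/scene11.png

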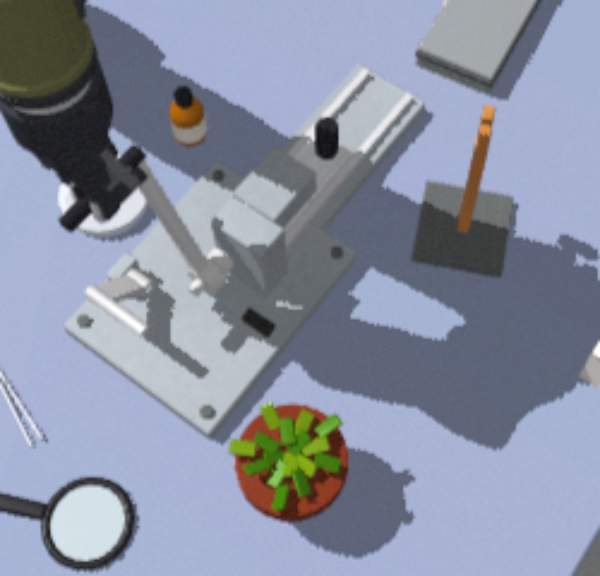

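The scene view shows the knob top at (326,126), against (325,128) predicted for the end stop. The catch lies flipped at about (115,305), the lever leans forward in the gripper, and nothing else has moved. Handing in.

```bash
python3 -c "
from station import *
print(hand_in());s=get_state();print(s['tcp_pos'],s['wrist_force'],s['width'])"
```

```text
the job is handed in; nothing more can be done
None
the job is handed in; nothing more can be done
```

The job is handed in with all three steps done in order at 16.3 s of the 59 s allowed. `hand_in()` gives no verdict, so these are my own last checks.

- **Carriage:** I pushed it by the knob with shut fingers until the force rose to 9.7 N with no further motion. In the last scene picture the knob top is within 1–2 zoomed pixels (under 1 camera pixel) of where the end stop puts it.
- **Catch:** I pushed it over until the stop resisted at 5.7 N. A single wrist picture just before that final push put it at about 1.5 rad, with predicted points landing about 10 pixels off. The last pictures show it still flipped over.
- **Lever:** I gripped the crossbar and pulled it 125 mm, against 124.6 mm expected. Motion then ceased while the force kept rising. It is held at rest with about 17 N of pull at the wrist and a finger width of 14 mm.
- **Bystanders:** In the last pictures none looks moved or knocked over; I judged this by eye and did not measure it.

Two readings did not agree exactly:
- The finger width on the 16 mm bar was 14–14.5 mm, though the grip held throughout.
- The tool ended tilted about 0.03 rad under the pull.

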